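Set up the shaft check on V-blocks beside the lathe

ROBOT

A 6-joint arm with a two-finger parallel gripper is mounted at the origin on the work surface. World frame = base frame: x ahead of the robot, y to its left, z up, the work surface at z = 0. Lengths are in mm, angles in rad, forces in N, time in s.
With the tool pointing down it reaches from about 275 to 750 mm from the base axis. Payload 10.2 kg.
Tool frame: the origin (TCP) lies at the very end of the fingers, on their centre line; the grasp point (between the pads) lies 19 mm behind it; z points along the fingers, y is the line along which they close (so a half turn about z gives the same grasp; the last joint's range is limited). The gripper opens to 85 mm and grips with 20 to 120 N. Pads are 22 mm wide; open, the fingers measure 114 mm over their backs; the gripper's body (76 mm by 85 mm) begins 54 mm behind the grasp point. The pads swing forward as they close: fully open they stand 13 mm farther back than shut.
Start: joints at [0.936, 0.313, 1.498, -0, 1.331, -0.223], TCP at [210.149, 481.112, 231.294] pointing down, gripper open.
Joint ranges: [-2.94, 2.94], [-0.97, 2.17], [0.19, 2.56], [-1.23, 4.37], [0.02, 3.11], [-2.88, 2.88]. Speed limits (rad/s): [2.39, 2.39, 3.01, 3.14, 3.14, 3.14].

INTERFACE

Orientations are given as a unit quaternion [w, x, y, z].
In Python, from rig import ctrl gives the robot as it stands.
- The arm moves only by the tool step_arm, never from a script. Its argument "increments" is a list of rows, each a list of 3 entries, a list of its own where there are three numbers: the shift along the tool's x, y, z in cm, then the turn, a rotation vector about the tool's x, y, z in degrees, then the opening in per cent of the stroke, from 0 (shut) to 100 (fully open). A call has 1 to 8 rows; each row is the pose to reach, as a shift and turn from the pose commanded when the call began, along the tool's axes at that moment; what a row does not reach only later rows make up. A row lasts 1/8 s, in which the tool goes at most 62.5 mm and 10.7 degrees, less where a joint would pass 70% of its speed; a pose out of reach is approached as far as the arm can. A call with a gripper value outside its range is refused whole. The fingers move at their own pace and stop on an object; "squeeze" is the grip in N (left out, the last holds). Time passes only in rows, so rows that repeat a pose let the fingers close. It gives the time, the measured TCP pose, the force, the opening and the grip force at its end, in the units of the state.
- ctrl.sense(): the state, without advancing time (a new reading comes with each control period).
- ctrl.capture(name): name is "scene" or "top" or "wrist"; returns a dict with "img" (480x640x3 uint8, red, green, blue), "fx", "fy", "cx", "cy" (pixels), "extrinsics" (4x4, takes a point from camera to world coordinates). Camera axes: x right, y down, z forward; pixel columns grow to the right and rows downward; lengths in mm; the calibration is good to about 2 mm. The wrist camera is an equidistant fisheye: a pixel r from the principal point sees the ray r / f radians off the axis. A picture is of the moment at which its call begins. There is no depth.
- ctrl.finish_job(): hands the job in; it is judged then, once.
The state is a dict: "time_s": time; "joints": joint angles; "dq": joint speeds; "tau": joint torques, N m; "eef_pos": TCP position; "ee_rot": TCP orientation; "force": force on the tool from outside, world axes, zero at the start; "wrist_torque": the same for the moment, N m; "grip_width": opening from 0.0 (shut) to 1.0 (fully open); "grip_force": force on a finger pad.
Only numpy, scipy, OpenCV 4.12 (cv2) and the standard library are available. Lean on these libraries where they do the work, as an engineer would, in place of code of your own. Each camera call takes 0.05 s, during which the arm holds its last target. There are 200 camera calls.

TASK

Get the bench beside the lathe ready for checking the turned shaft. Push the brass spacer right down into the gap between the steel jaws of the red fixture, stand each V-block upright on the middle of the plate of its own colour with its groove in line with the other, and lay the shaft gently in both grooves, centred over the fixture and parallel to the line of the plates. Stand the indicator post upright on the bench straight behind the blue V-block (the side away from the robot) with a clear space of about 25 mm between them, and leave the drill chuck and the oil bottle where they are.

Things in the scene. Friction and masses are not known exactly. Their poses are not given: they have to be found in the camera images.
- fixture: fixed red base plate 70 (x) by 60 (y) by 6 mm with two steel jaws, 30 mm long in y, tops 28 mm above the bench. Gap between them 17 mm wide in x, along y, open on top and at both ends, down to the base; top 6 mm bevelled at 45 deg (mouth 29 mm). Origin: centre of underside, below mid-gap; x away from robot (turned at most 15 deg), y to robot's left, z up
- seat_blue: thin fixed blue plate on the bench, 66 (x) by 50 (y) by 4 mm; origin at the centre of its underside, axes parallel to the fixture's. Centre 85 mm from the fixture's centre along the fixture's y; the yellow plate is as far on the other side; which colour is on which side varies.
- seat_yellow: thin fixed yellow plate on the bench, 66 (x) by 50 (y) by 4 mm; origin at the centre of its underside, axes parallel to the fixture's. Centre 85 mm from the fixture's centre along the fixture's y; the blue plate is as far on the other side; which colour is on which side varies.
- vblock_blue_mid (a point): steel-faced V-block, painted blue: 50 mm (its x) by 34 mm (its y), 60 mm tall, about 0.6 kg, standing upright on the bench. A 90 degree V groove, 14 mm deep and 28 mm wide, is cut in its top and runs along its y. The point is its centre, 30 mm above its underside; z up.
- vblock_yellow_mid (a point): steel-faced V-block, painted yellow: 50 mm (its x) by 34 mm (its y), 60 mm tall, about 0.6 kg, standing upright on the bench. A 90 degree V groove, 14 mm deep and 28 mm wide, is cut in its top and runs along its y. The point is its centre, 30 mm above its underside; z up.
- spacer_mid (a point): brass spacer block, 14 mm thick (x), 46 mm long (y), 36 mm tall, 0.2 kg, standing on the bench; the point is its centre, 18 mm up, z up. Home in the gap, its centre is 24 mm above the bench, its ends stick out 8 mm past the jaws and its top 14 mm above them
- shaft_mid (a point): aluminium shaft, 22 mm diameter by 224 mm, plus a 14 mm dia, 12 mm long journal at each end; 0.25 kg. Point: its centre; y runs along it. It can roll. At start it lies level, axis 40 mm up, in a fixed wooden cradle: notched blocks 34 mm tall at 78 mm either side of the middle, base 5 mm thick, middle free. In the V-blocks on their plates its axis is 66 mm up
- stand_mid (a point): indicator post: upright steel post 16 mm in diameter on a heavy round dark base 44 mm in diameter and 18 mm thick, with a red cap 18 mm in diameter over the top 10 mm; 96 mm tall, about 0.45 kg. The point is on its axis, 48 mm above its underside; z up.
- drill_chuck_mid (a point): bystander, not to be moved: dark steel drill chuck, 48 mm in diameter and 60 mm tall, tapering to its jaws on top, standing loose among the things to be used. The point is its centre, 30 mm up.
- oil_bottle_mid (a point): bystander, not to be moved: white plastic oil bottle with a red cap, 48 mm in diameter, 115 mm tall, standing loose on the bench. The point is its centre, 57 mm up.
Not all that is in view belongs to the job. What is shaped like the part that bears stand_mid but green or purple is not meant. Of the things that look like the part that bears shaft_mid, the larger one is meant.

How it is judged (in metres and radians):
At the end, for the whole second after the job is handed in: Spacer down in gap (within 3.5 mm of home). V-blocks on own-colour plates (12 mm, 0.15 rad). Shaft in both grooves, level, within 15 mm and 0.15 rad of the fixture. Post upright, axis 55-105 mm behind the blue plate centre, 22 mm sideways. All released, at rest (x of spacer_mid in the frame of fixture between -0.005 and 0.005 m and y of spacer_mid in the frame of fixture between -0.01 and 0.01 m and z of spacer_mid in the frame of fixture between 0.02 and 0.0275 m and angle between each of spacer_mid, stand_mid's own z axis and vertical below 0.1 rad and horizontal distance between vblock_blue_mid and seat_blue below 0.012 m and z of vblock_blue_mid in the frame of seat_blue between 0.03 and 0.038 m and angle between each of vblock_blue_mid, vblock_yellow_mid's own z axis and vertical below 0.08 rad and angle between the y axis of vblock_blue_mid and the y axis of seat_blue, either way round below 0.15 rad and contact force between shaft and vblock_blue above 0.2 N and horizontal distance between vblock_yellow_mid and seat_yellow below 0.012 m and z of vblock_yellow_mid in the frame of seat_yellow between 0.03 and 0.038 m and angle between the y axis of vblock_yellow_mid and the y axis of seat_yellow, either way round below 0.15 rad and contact force between shaft and vblock_yellow above 0.2 N and x of shaft_mid in the frame of fixture between -0.015 and 0.015 m and y of shaft_mid in the frame of fixture between -0.015 and 0.015 m and z of shaft_mid in the frame of fixture between 0.062 and 0.073 m and angle between the y axis of shaft_mid and the y axis of fixture, either way round below 0.15 rad and angle between shaft_mid's own y axis and vertical between 1.5 and 1.64 rad and x of stand_mid in the frame of seat_blue between 0.055 and 0.105 m and y of stand_mid in the frame of seat_blue between -0.022 and 0.022 m and height (world z) of stand_mid below 0.053 m and linear speed of each of spacer, vblock_blue, vblock_yellow, shaft, stand below 0.02 m/s); the robot touches nothing.
It fails at once if the drill chuck is moved by more than 20 mm (distance of drill_chuck_mid from where it was at the start of the episode above 0.02 m).
It fails at once if the oil bottle is moved by more than 20 mm (distance of oil_bottle_mid from where it was at the start of the episode above 0.02 m).
It fails at once if the shaft is dropped (falls freely faster than 0.6 m/s) (linear speed of shaft above 0.6 m/s and contact force between the fingers and shaft below 0.01 N).
It also fails if it takes over 109 s, if anything falls off the work surface, if the arm or the gripper's body presses on something with over 40 N, if the wrist force passes 120 N, or if a joint passes its speed limit or range.

## Working session

There is one attempt and no reset: what is moved stays moved. The work goes in short steps, Python scripts to look and compute and a tool call to move; the robot and the scene stay as the last step left them, time stands still between calls to the robot, and variables do not carry over. Pictures are saved under pics/ and viewed, at most 14 in all, crops included, and the job is handed in when it is done.

Besides the shell and the picture viewer there is one more tool, called after "Emit:" as name(argument=value, ...) on one line, values as JSON. step_arm: Moves the arm, as the interface text tells. Its arguments: {"type":"object","properties":{"increments":{"type":"array"},"squeeze":{"type":"number"}},"required":["increments"]}

```bash
ls; mkdir -p pics; cat > h.py <<'E'
import sys; sys.path.insert(0,'.')
import numpy as np, cv2, pickle
from rig import ctrl
from scipy.spatial.transform import Rotation as R
def snap(n,f=None):
    d=ctrl.capture(n); pickle.dump(d,open(f'{f or n}.pkl','wb'))
    if f: cv2.imwrite(f'pics/{f}.png',d['img'][:,:,::-1])
    return d
def load(n): return pickle.load(open(f'{n}.pkl','rb'))
def ray(d,u,v):
    E=np.array(d['extrinsics']); r=np.array([(u-d['cx'])/d['fx'],(v-d['cy'])/d['fy'],1.])
    return E[:3,3],E[:3,:3]@r
def onz(d,u,v,z):
    o,r=ray(d,u,v); return o+r*(z-o[2])/r[2]
def proj(d,p):
    E=np.array(d['extrinsics']); c=E[:3,:3].T@(np.array(p,float)-E[:3,3])
    return np.array([d['fx']*c[0]/c[2]+d['cx'],d['fy']*c[1]/c[2]+d['cy']])
E
python3 - <<'E'
from h import *
for n in('scene','top'):
    d=snap(n,n+'0'); print(n,d['fx'],d['fy'],d['cx'],d['cy'],np.round(d['extrinsics'],3).tolist())
s=ctrl.sense(); print(s)
E
```

```text
pics
scene 612.4910112275637 612.4910112275637 317.18465547071344 241.14785765037553 [[-0.332, 0.626, -0.705, 1317.349], [0.943, 0.227, -0.243, 244.602], [0.008, -0.746, -0.666, 814.987], [0.0, 0.0, 0.0, 1.0]]
top 481.93983092888715 481.93983092888715 319.66673951295684 238.95622175422923 [[0.002, -0.984, 0.175, 371.909], [-1.0, -0.006, -0.027, 13.811], [0.028, -0.175, -0.984, 921.017], [0.0, 0.0, 0.0, 1.0]]
{'time_s': 0.1, 'joints': array([ 9.35611574e-01,  3.13382473e-01,  1.49837724e+00,  1.75037230e-05,
        1.33099182e+00, -2.23399437e-01]), 'dq': array([-0.00048278, -0.00018667, -0.00026211,  0.00044889,  0.00088567,
       -0.00041509]), 'tau': array([ 1.86994126e-03, -4.12904227e+01, -2.60143733e+01, -2.51873080e-04,
        3.01151282e-03, -4.83517465e-05]), 'eef_pos': array([209.99403867, 480.91852455, 230.79215337]), 'ee_rot': array([-2.48906107e-04,  2.04443050e-01,  9.78878288e-01, -5.23320648e-04]), 'force': array([ 0.4974243 ,  0.4365809 , -0.50697576]), 'wrist_torque': array([-0.00448096,  0.03042141,  0.00562149]), 'grip_force': 0.0, 'grip_width': 1.000264154622525}
```

View pics/scene0.png

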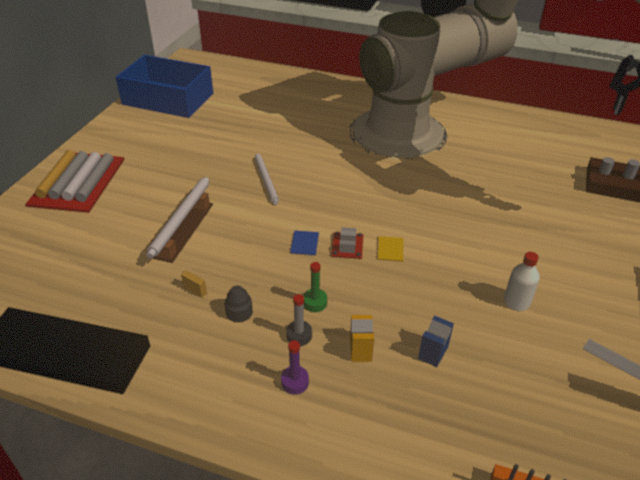

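View pics/top0.png

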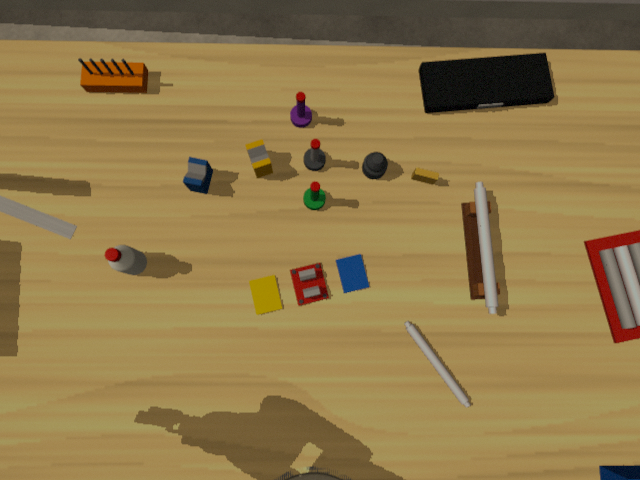

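```bash
python3 - <<'E'
from h import *
d=load('top0'); im=d['img']
c=im[130:310,175:415][:,:,::-1]; c=cv2.resize(c,None,fx=3.3,fy=3.3,interpolation=cv2.INTER_CUBIC); cv2.imwrite('pics/crop1.png',c)
hsv=cv2.cvtColor(im,cv2.COLOR_RGB2HSV)
def comp(m,box):
    mm=np.zeros_like(m); u0,v0,u1,v1=box; mm[v0:v1,u0:u1]=m[v0:v1,u0:u1]
    ys,xs=np.nonzero(mm); r=cv2.minAreaRect(np.c_[xs,ys].astype(np.float32)); return len(xs),(xs.mean(),ys.mean()),r
blue=cv2.inRange(hsv,(100,120,60),(125,255,255)); yel=cv2.inRange(hsv,(22,190,120),(32,255,255)); red=cv2.inRange(hsv,(0,170,80),(8,255,255))|cv2.inRange(hsv,(174,170,80),(180,255,255))
for nm,m,b in(('pb',blue,(325,240,385,305)),('py',yel,(235,265,290,325)),('fx',red,(285,255,335,312)),('bb',blue,(170,140,225,205)),('yb',yel,(235,130,285,190)),('cap',red,(305,130,325,152)),('capg',red,(305,180,325,195))):
    n,ctr,r=comp(m>0,b); print(nm,n,np.round(ctr,1),np.round(r[0],1),np.round(r[1],1),round(r[2],1))
for p in[(310,284),(352,273),(265,295)]: print(p,im[p[1],p[0]],hsv[p[1],p[0]])
pb=np.array(comp(blue>0,(325,240,385,305))[1]); py=np.array(comp(yel>0,(235,265,290,325))[1])
B=onz(d,*pb,4);Y=onz(d,*py,4); print(B,Y,(B+Y)/2,np.linalg.norm(B-Y),np.degrees(np.arctan2(*(B-Y)[:2])))
# scene view check
d2=load('scene0')
for n,p in(('B',B),('Y',Y)): print(n,proj(d2,p))
E
```

```text
pb 846 [352.1 273.1] [352.1 273.1] [33.4 25.2] 75.5
py 930 [265.2 294.4] [265.2 294.4] [35.  26.6] 77.2
fx 720 [308.8 284.3] [308.9 283.6] [36.1 31. ] 76.0
bb 170 [194.7 172.2] [194.8 171.2] [17.2 26.2] 14.0
yb 196 [257.5 153.6] [257.5 153.5] [25.6 18. ] 70.6
cap 72 [315.  143.1] [315. 143.] [8. 8.] 90.0
capg 71 [314.9 186.1] [315. 186.] [8. 8.] 90.0
(310, 284) [138  20   7] [  3 242 138]
(352, 273) [ 20  64 116] [106 211 116]
(265, 295) [166 140   0] [ 25 255 166]
[469.33567286 -73.55796309   4.        ] [428.31099947  91.28846035   4.        ] [448.82333617   8.86524863   4.        ] 169.87456297533097 166.02492317324274
B [304.82725377 241.93027429]
Y [390.71308666 247.87975434]
```

View pics/crop1.png

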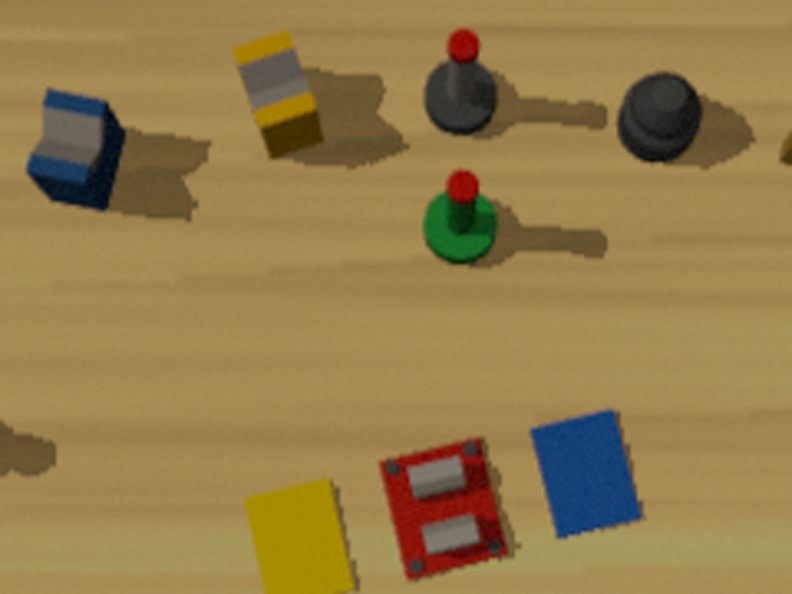

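The stand could be the grey post (315,158), the green (314,198) or the purple (301,116); I choose the grey one. The shaft could be the big rod in the cradle (486,245), the small rod (437,362) or the tray rods (620,285); I choose the one in the cradle. The V-blocks are blue (196,171) and yellow (258,154), the spacer is (425,175), and the chuck (375,165) and bottle (126,260) stay put. The crop confirms the grey post and both V-blocks.

```bash
cat >> h.py <<'E'
def plan(x,y,z,head,s=None):
    """target TCP (mm), heading of closing line (deg, mod 180) -> tool shift cm, turn about tool z deg"""
    s=s or ctrl.sense(); p=np.array(s['eef_pos']); q=s['ee_rot']; M=R.from_quat([q[1],q[2],q[3],q[0]]).as_matrix()
    cur=np.degrees(np.arctan2(M[1,1],M[0,1])); j1=np.degrees(np.arctan2(y,x))
    h=j1+((head-j1+90)%180-90)
    if abs(((head-j1+90)%180-90))>80: # ambiguous: nearest to current, j6 still in range
        h=min((h,h+180,h-180),key=lambda a:abs(a-cur) if abs(a-j1)<120 else 999)
    sh=M.T@(np.array([x,y,z])-p)/10; turn=-(h-cur)
    tilt=R.from_matrix(M.T@np.array([[0,0,0],[0,0,0],[0,0,0]])+np.eye(3))
    print('shift cm',np.round(sh,2),'turn z',round(turn,1),'| down tool-z tilt',np.round(M[:2,2],4),'cur',np.round(p,1),round(cur,1))
E
sed -i '/tilt=R/d' h.py
python3 - <<'E'
from h import *
d=load('top0'); d2=load('scene0'); im=d['img']; hsv=cv2.cvtColor(im,cv2.COLOR_RGB2HSV)
def quad(c,z):
    P=np.array([onz(d,175+u/3.3-.35,130+v/3.3-.35,z)[:2] for u,v in c]); e=np.roll(P,-1,0)-P
    print(np.round(P.mean(0),1),'sides',np.round(np.hypot(*e.T)),'heads',np.round(np.degrees(np.arctan2(e[:,1],e[:,0])),1))
print('blue');quad([(48,90),(108,100),(85,182),(30,172)],60)
print('yel');quad([(233,46),(291,32),(318,107),(258,125)],60)
print('stand cap',onz(d,315,143,94),'base',onz(d,314.4,159.4,18))
def mask(m,box,z,nm):
    mm=np.zeros_like(m); u0,v0,u1,v1=box; mm[v0:v1,u0:u1]=m[v0:v1,u0:u1]
    n,l,st,_=cv2.connectedComponentsWithStats(mm.astype(np.uint8)); k=1+st[1:,4].argmax(); ys,xs=np.nonzero(l==k)
    r=cv2.minAreaRect(np.c_[xs,ys].astype(np.float32)); bp=cv2.boxPoints(r); P=np.array([onz(d,*b,z)[:2] for b in bp]); e=np.roll(P,-1,0)-P
    print(nm,len(xs),np.round(r[0],1),np.round(P.mean(0),1),np.round(np.hypot(*e.T)),np.round(np.degrees(np.arctan2(e[:2,1],e[:2,0])),1))
mask((hsv[:,:,1]<50)&(hsv[:,:,2]>110),(455,170,515,325),40,'shaft')
print(hsv[175,425],hsv[170,425],hsv[178,430],hsv[165,425])
mask((hsv[:,:,1]>185),(405,160,445,190),36,'spacer')
x=onz(d,375.5,166,30);print('chuck',x)
print('scene cap',onz(d2,298,300,94), 'proj stand', proj(d2,[*onz(d,315,143,94)[:2],94]))
E
```

```text
blue
[651.8 220.5] sides [34. 49. 31. 49.] heads [-99.3 167.4  79.9  -9. ]
yel
[687.5 105.7] sides [34. 47. 35. 49.] heads [ -74.9 -160.   108.1   18.2]
stand cap [ 6.95386915e+02 -2.05767806e-01  9.40000000e+01] base [ 6.91232517e+02 -4.26791191e-01  1.80000000e+01]
shaft 1437 [485.3 247.5] [ 517.6 -320.1] [ 23. 249.  21. 248.] [ -83.3 -177.5]
[ 21 197 157] [ 21 184 161] [ 20 185  91] [ 20 130 163]
spacer 254 [424.9 175.7] [ 654.4 -212.8] [24. 48. 24. 48.] [ -15.3 -104.1]
chuck [ 674.9525573  -118.65182516   30.        ]
scene cap [ 6.97401366e+02 -3.82879747e-01  9.40000000e+01] proj stand [298.55066382 299.15233985]
```

```bash
python3 - <<'E'
from h import *
plan(650,-213,180,76)
E
```

```text
shift cm [-68.1  -45.97   5.11] turn z -9.6 | down tool-z tilt [-0.0007 -0.0009] cur [210.  480.9 230.8] 66.4
```

Emit:
step_arm(increments=[[[-68.1,-46.0,3],[0,0,-9.6],70],[[-68.1,-46.0,3],[0,0,-9.6],70],[[-68.1,-46.0,3],[0,0,-9.6],70],[[-68.1,-46.0,3],[0,0,-9.6],70],[[-68.1,-46.0,3],[0,0,-9.6],70],[[-68.1,-46.0,3],[0,0,-9.6],70],[[-68.1,-46.0,3],[0,0,-9.6],70],[[-68.1,-46.0,3],[0,0,-9.6],70]])

```text
time_s: 1.1
eef_pos: [477.0, 59.4, 213.0]
ee_rot: [-0.0, 0.122, 0.993, 0.0]
force: [0.9, 1.0, 1.4]
grip_width: 0.697
grip_force: 0.0
```

```bash
python3 - <<'E'
from h import *
plan(650,-213,180,76)
E
```

```text
shift cm [-23.38 -22.25   3.29] turn z -0.0 | down tool-z tilt [-0.0001  0.0002] cur [477.   59.4 213. ] 76.0
```

Emit:
step_arm(increments=[[[-23.4,-22.3,3.3],[0,0,0],70],[[-23.4,-22.3,3.3],[0,0,0],70],[[-23.4,-22.3,3.3],[0,0,0],70],[[-23.4,-22.3,3.3],[0,0,0],70],[[-23.4,-22.3,3.3],[0,0,0],70],[[-23.4,-22.3,3.3],[0,0,0],70],[[-23.4,-22.3,3.3],[0,0,0],70],[[-23.4,-22.3,3.3],[0,0,0],70]])

```text
time_s: 2.1
eef_pos: [649.2, -210.7, 180.3]
ee_rot: [-0.0, 0.121, 0.993, 0.0]
force: [-0.4, -0.0, -0.1]
grip_width: 0.701
grip_force: 0.0
```

```bash
python3 - <<'E'
from h import *
d=snap('wrist','w1'); print(d['fx'],d['cx'],d['cy'],np.round(d['extrinsics'],3).tolist()); print(ctrl.sense()['eef_pos'])
E
```

```text
371.64829954431775 318.63967310449925 237.00912547315764 [[0.241, 0.919, 0.313, 567.664], [0.971, -0.228, -0.078, -190.615], [-0.0, 0.322, -0.947, 323.751], [0.0, 0.0, 0.0, 1.0]]
[ 649.23639441 -210.54990822  180.6047544 ]
```

View pics/w1.png

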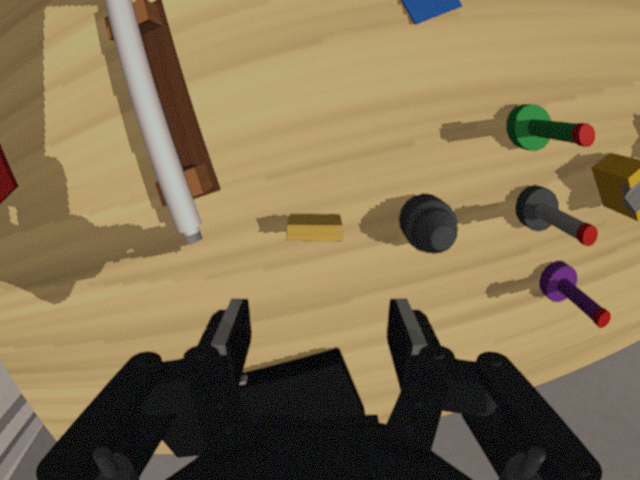

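```bash
cat >> h.py <<'E'
def wz(d,u,v,z):
    E=np.array(d['extrinsics']); a=np.array([u-d['cx'],v-d['cy']]); r=np.hypot(*a)+1e-9; t=r/d['fx']
    g=E[:3,:3]@np.array([*(a/r*np.sin(t)),np.cos(t)]); return E[:3,3]+g*(z-E[2,3])/g[2]
def wproj(d,p):
    E=np.array(d['extrinsics']); c=E[:3,:3].T@(np.array(p,float)-E[:3,3]); n=np.hypot(c[0],c[1]); t=np.arctan2(n,c[2])
    return np.array([d['cx'],d['cy']])+d['fx']*t*c[:2]/n
def wrect(d,m,z,box):
    u0,v0,u1,v1=box; mm=np.zeros(m.shape,np.uint8); mm[v0:v1,u0:u1]=m[v0:v1,u0:u1]
    n,l,st,_=cv2.connectedComponentsWithStats(mm); k=1+st[1:,4].argmax(); c=max(cv2.findContours((l==k).astype(np.uint8),0,1)[0],key=cv2.contourArea)[:,0]
    P=np.array([wz(d,*q,z)[:2] for q in c],np.float32); r=cv2.minAreaRect(P); b=cv2.boxPoints(r); e=b[1]-b[0],b[2]-b[1]
    print('n',st[k,4],'ctr',np.round(r[0],1),'sides',[round(float(np.hypot(*x)),1) for x in e],'heads',[round(float(np.degrees(np.arctan2(x[1],x[0]))),1) for x in e]); return r
E
python3 - <<'E'
from h import *
d=load('w1'); hsv=cv2.cvtColor(d['img'],cv2.COLOR_RGB2HSV)
print(hsv[220,315],hsv[234,315],hsv[205,315],hsv[250,315])
m=(hsv[:,:,1]>150)&(abs(hsv[:,:,0].astype(int)-21)<4)
for lo,hi in((0,170),(170,256)):
    mm=m&(hsv[:,:,2]>=lo)&(hsv[:,:,2]<hi)&(hsv[:,:,1]>150); ys,xs=np.nonzero(mm[210:246,280:350]); print(len(xs),xs.min()+280,xs.max()+280,ys.min()+210,ys.max()+210)
for v in range(208,246,2): print(v,hsv[v,315].tolist(),end=' ')
c=[(287,226),(342,226),(343,241),(287,240)]
print(np.round([wz(d,*q,36)[:2] for q in c],1))
E
```

```text
[ 21 167  96] [ 20 158 178] [ 20  99 182] [ 20 105 183]
554 286 341 214 234
709 288 341 226 240
208 [20, 108, 179] 210 [19, 107, 181] 212 [19, 105, 179] 214 [21, 137, 125] 216 [19, 171, 94] 218 [18, 159, 96] 220 [21, 167, 96] 222 [19, 166, 97] 224 [21, 160, 118] 226 [20, 156, 172] 228 [20, 159, 178] 230 [21, 161, 176] 232 [21, 162, 178] 234 [20, 158, 178] 236 [21, 164, 177] 238 [21, 160, 180] 240 [20, 139, 176] 242 [20, 108, 179] 244 [19, 102, 185] [[ 647.4 -236.9]
 [ 658.2 -193.6]
 [ 671.  -195.7]
 [ 659.  -240.1]]
```

```bash
python3 - <<'E'
from h import *
d=load('w1'); hsv=cv2.cvtColor(d['img'],cv2.COLOR_RGB2HSV)
m=(hsv[:,:,1]>135)&(hsv[:,:,2]>150)
r=wrect(d,m,36,(275,205,355,255))
h=76
plan(*np.array(r[0]),90,76); plan(*np.array(r[0]),9,76)
# stand/chuck check
p=wz(d,587,235,96);print(p)
E
```

```text
n 860 ctr [ 658.2 -216.7] sides [12.9, 45.1] heads [-14.0, 76.0]
shift cm [-1.02 -0.38  9.06] turn z 0.1 | down tool-z tilt [ 0.0002 -0.    ] cur [ 649.2 -210.5  180.6] 76.1
shift cm [-1.02 -0.38 17.16] turn z 0.1 | down tool-z tilt [ 0.0002 -0.    ] cur [ 649.2 -210.5  180.6] 76.1
[692.31345174  -3.71956557  96.        ]
```

Emit:
step_arm(increments=[[[-1.0,-0.4,5],[0,0,0],70],[[-1.0,-0.4,10],[0,0,0],70],[[-1.0,-0.4,14],[0,0,0],70],[[-1.0,-0.4,17.2],[0,0,0],70],[[-1.0,-0.4,17.2],[0,0,0],70],[[-1.0,-0.4,17.2],[0,0,0],30],[[-1.0,-0.4,17.2],[0,0,0],30],[[-1.0,-0.4,17.2],[0,0,0],30]], squeeze=45)

```text
time_s: 3.15
eef_pos: [659.0, -218.1, 10.3]
ee_rot: [0.001, 0.122, 0.993, -0.0]
force: [-1.8, 0.6, 6.1]
grip_width: 0.526
grip_force: 47.0
```

Emit:
step_arm(increments=[[[0,0,0],[0,0,0],30],[[0,0,0],[0,0,0],30],[[0,0,-4],[0,0,0],30],[[0,0,-9],[0,0,0],30],[[0,0,-9],[0,0,0],30],[[0,0,-9],[0,0,0],30]])

```text
time_s: 3.9
eef_pos: [657.7, -217.6, 97.4]
ee_rot: [-0.001, 0.122, 0.993, 0.0]
force: [-0.2, 1.1, -2.5]
grip_width: 0.528
grip_force: 46.8
```

```bash
python3 - <<'E'
from h import *
s=ctrl.sense(); print(s['grip_width'],s['grip_force'])
d=snap('wrist','w2'); c=d['img'][150:480,100:540][:,:,::-1]; cv2.imwrite('pics/w2c.png',c)
plan(448.8,8.9,110,104)
E
```

```text
0.5279207077642531 46.80408596992493
shift cm [25.72 16.93 -1.26] turn z 152.0 | down tool-z tilt [-0.0025  0.0013] cur [ 657.4 -217.5   96.6] 76.0
```

View pics/w2c.png

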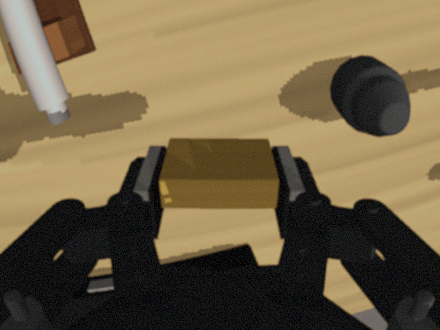

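Emit:
step_arm(increments=[[[25.7,16.9,-2],[0,0,-28],30],[[25.7,16.9,-2],[0,0,-28],30],[[25.7,16.9,-2],[0,0,-28],30],[[25.7,16.9,-2],[0,0,-28],30],[[25.7,16.9,-2],[0,0,-28],30],[[25.7,16.9,-2],[0,0,-28],30],[[25.7,16.9,-2],[0,0,-28],30],[[25.7,16.9,-2],[0,0,-28],30]])

```text
time_s: 4.95
eef_pos: [450.1, 7.6, 117.7]
ee_rot: [-0.0, -0.121, 0.993, 0.0]
force: [-0.2, 1.2, -2.7]
grip_width: 0.525
grip_force: 46.8
```

```bash
sed -i 's/)>80:/)>55:/' h.py; python3 - <<'E'
from h import *
d=snap('wrist','w3'); t=snap('top','t3'); hsv=cv2.cvtColor(d['img'],cv2.COLOR_RGB2HSV)
blue=cv2.inRange(hsv,(100,120,40),(125,255,255))>0; yel=cv2.inRange(hsv,(22,190,90),(34,255,255))>0
for n,p in(('B',(469.3,-73.6,4)),('Y',(428.3,91.3,4)),('F',(448.8,8.9,6))): print(n,wproj(d,p))
for m,p in((blue,(469.3,-73.6,4)),(yel,(428.3,91.3,4))):
    u,v=wproj(d,p).astype(int); wrect(d,m,4,(max(u-120,0),max(v-120,0),u+120,v+120))
plan(448.8,8.9,70,104)
E
```

```text
B [207.06869804 231.29174081]
Y [433.51635048 231.23160187]
F [320.54571783 231.94338996]
n 5108 ctr [467.9 -73.7] sides [49.6, 65.2] heads [-76.0, 14.0]
n 525 ctr [438.   83.3] sides [29.7, 46.2] heads [-75.3, 14.7]
shift cm [0.08 0.15 4.78] turn z -0.1 | down tool-z tilt [-0.0006  0.0001] cur [450.    7.7 117.8] 103.9
```

View pics/w3.png

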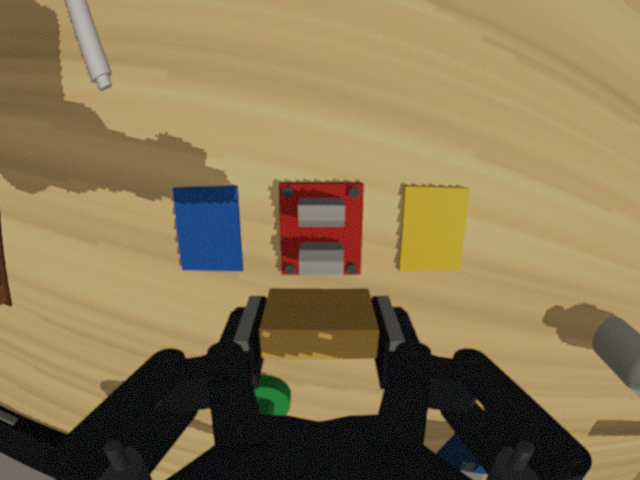

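Emit:
step_arm(increments=[[[0.1,0.15,4],[0,0,0],30],[[0.1,0.15,7],[0,0,0],30],[[0.1,0.15,7.8],[0,0,0],30],[[0.1,0.15,8.3],[0,0,0],30],[[0.1,0.15,8.8],[0,0,0],30],[[0.1,0.15,9.2],[0,0,0],30],[[0.1,0.15,9.6],[0,0,0],30]])

```text
time_s: 5.92
eef_pos: [448.5, 9.4, 22.3]
ee_rot: [0.0, -0.122, 0.993, -0.0]
force: [-0.0, -0.2, -1.5]
grip_width: 0.528
grip_force: 46.8
```

```bash
python3 - <<'E'
from h import *
plan(448.4,8.9,16,104);print(ctrl.sense()['force'])
E
```

```text
shift cm [ 0.02 -0.05  0.63] turn z 0.0 | down tool-z tilt [ 0.0007 -0.0001] cur [448.5   9.4  22.3] 104.0
[-0.01866905 -0.23610891 -1.52165264]
```

Going in without contact. I'll finish the push, release and lift.

Emit:
step_arm(increments=[[[0,-0.05,0.3],[0,0,0],30],[[0,-0.05,0.5],[0,0,0],30],[[0,-0.05,0.65],[0,0,0],30],[[0,-0.05,0.75],[0,0,0],30],[[0,-0.05,0.75],[0,0,0],30]])

```text
time_s: 6.55
eef_pos: [448.6, 9.0, 16.2]
ee_rot: [0.0, -0.122, 0.993, -0.0]
force: [-8.1, 1.0, 23.3]
grip_width: 0.528
grip_force: 49.8
```

Emit:
step_arm(increments=[[[0,0,0],[0,0,0],62],[[0,0,0],[0,0,0],68],[[0,0,0],[0,0,0],70],[[0,0,-4],[0,0,0],70],[[0,0,-10],[0,0,0],70],[[0,0,-15],[0,0,0],70],[[0,0,-18],[0,0,0],70]])

```text
time_s: 7.42
eef_pos: [448.8, 8.9, 197.1]
ee_rot: [0.001, -0.122, 0.993, -0.001]
force: [-0.5, 0.3, -0.5]
grip_width: 0.699
grip_force: 0.0
```

```bash
python3 - <<'E'
from h import *
plan(640,217,190,76)
E
```

```text
shift cm [-23.59  15.56   0.75] turn z 28.0 | down tool-z tilt [ 0.0028 -0.0007] cur [448.8   8.9 197.1] 104.0
```

Emit:
step_arm(increments=[[[-23.6,15.6,0.7],[0,0,25],70],[[-23.6,15.6,0.7],[0,0,25],70],[[-23.6,15.6,0.7],[0,0,25],70],[[-23.6,15.6,0.7],[0,0,25],70],[[-23.6,15.6,0.7],[0,0,25],70],[[-23.6,15.6,0.7],[0,0,25],70],[[-23.6,15.6,0.7],[0,0,25],70]])

```text
time_s: 8.3
eef_pos: [639.3, 217.0, 187.3]
ee_rot: [-0.0, 0.096, 0.995, -0.0]
force: [-0.2, 0.2, 0.4]
grip_width: 0.697
grip_force: 0.0
```

```bash
python3 - <<'E'
from h import *
d=snap('wrist','w4'); s=ctrl.sense(); print(s['eef_pos'])
u,v=wproj(d,(652,220.5,60)); print(u,v, wproj(d,(687.5,105.7,60)))
c=d['img'][100:400,100:500][:,:,::-1]; cv2.imwrite('pics/w4c.png',cv2.resize(c,None,fx=2,fy=2))
E
```

```text
[639.27438499 216.67629028 187.79934015]
326.58444522659556 241.45807265304416 [202.55500111 303.50853436]
```

View pics/w4c.png

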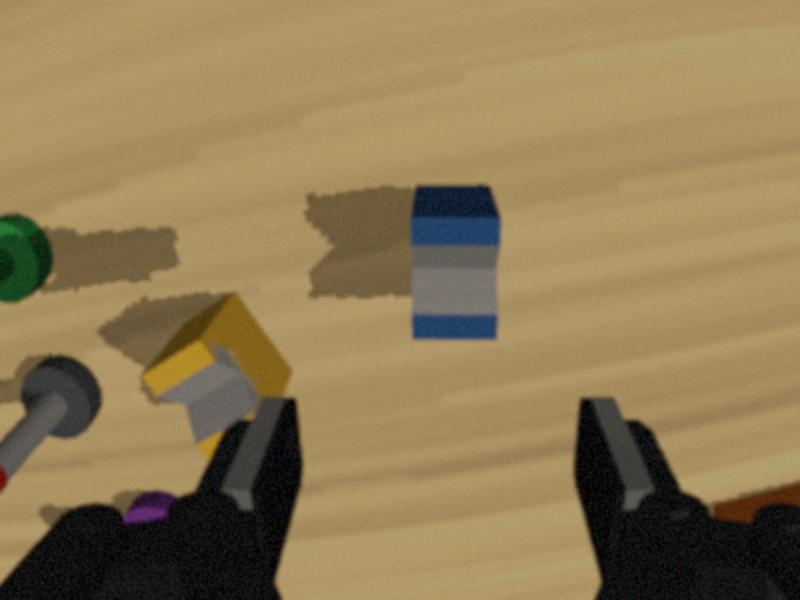

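```bash
cat >> h.py <<'E'
def wquad(d,c,z):
    P=np.array([wz(d,u,v,z)[:2] for u,v in c]); e=np.roll(P,-1,0)-P
    print(np.round(P.mean(0),1),'sides',np.round(np.hypot(*e.T),1),'heads',np.round(np.degrees(np.arctan2(e[:,1],e[:,0])),1)); return P.mean(0)
E
python3 - <<'E'
from h import *
d=load('w4')
p=wquad(d,[(306.5,207.5),(350,207.5),(348.5,269),(306,269)],60)
plan(*p,90,79); plan(*p,20,79)
E
```

```text
[650.3 221.8] sides [32.7 50.4 33.8 50.3] heads [  79.1  -10.8 -101.1  167.9]
shift cm [-0.99  0.71  9.78] turn z -0.0 | down tool-z tilt [-0.0003 -0.0003] cur [639.3 216.7 187.8] 79.0
shift cm [-0.99  0.72 16.78] turn z -0.0 | down tool-z tilt [-0.0003 -0.0003] cur [639.3 216.7 187.8] 79.0
```

Emit:
step_arm(increments=[[[-1.0,0.7,5],[0,0,0],70],[[-1.0,0.7,10],[0,0,0],70],[[-1.0,0.7,14],[0,0,0],70],[[-1.0,0.7,16.9],[0,0,0],70],[[-1.0,0.7,16.9],[0,0,0],70],[[-1.0,0.7,16.9],[0,0,0],20],[[-1.0,0.7,16.9],[0,0,0],20],[[-1.0,0.7,16.9],[0,0,0],20]], squeeze=70)

```text
time_s: 9.35
eef_pos: [651.9, 222.3, 21.3]
ee_rot: [0.002, 0.096, 0.995, 0.0]
force: [-1.5, -1.0, 6.9]
grip_width: 0.386
grip_force: 71.7
```

Emit:
step_arm(increments=[[[0,0,0],[0,0,0],20],[[0,0,0],[0,0,0],20],[[0,0,0],[0,0,0],20],[[0,0,-4],[0,0,0],20],[[0,0,-9],[0,0,0],20],[[0,0,-14],[0,0,0],20],[[0,0,-16],[0,0,0],20],[[0,0,-16],[0,0,0],20]])

```text
time_s: 10.35
eef_pos: [651.0, 222.5, 180.2]
ee_rot: [0.001, 0.096, 0.995, 0.0]
force: [-0.4, 0.3, -7.8]
grip_width: 0.386
grip_force: 72.0
```

```bash
python3 - <<'E'
from h import *
print(ctrl.sense()['grip_force'])
plan(468.8,-73.6,175,104)
E
```

```text
71.97514772415161
shift cm [ 12.24 -32.54   0.46] turn z -25.0 | down tool-z tilt [0.0026 0.0004] cur [651.  222.5 180.2] 79.0
```

Emit:
step_arm(increments=[[[12.2,-32.5,0.5],[0,0,-25],20],[[12.2,-32.5,0.5],[0,0,-25],20],[[12.2,-32.5,0.5],[0,0,-25],20],[[12.2,-32.5,0.5],[0,0,-25],20],[[12.2,-32.5,0.5],[0,0,-25],20],[[12.2,-32.5,0.5],[0,0,-25],20],[[12.2,-32.5,0.5],[0,0,-25],20],[[12.2,-32.5,0.5],[0,0,-25],20]])

```text
time_s: 11.35
eef_pos: [468.8, -72.9, 172.9]
ee_rot: [-0.001, -0.122, 0.993, 0.0]
force: [-0.4, -0.0, -6.3]
grip_width: 0.384
grip_force: 72.7
```

```bash
python3 - <<'E'
from h import *
plan(468.8,-73.6,26,104)
E
```

```text
shift cm [ 0.   -0.09 14.69] turn z 0.0 | down tool-z tilt [-0.0012  0.0008] cur [468.8 -72.9 172.9] 104.0
```

Emit:
step_arm(increments=[[[0,-0.05,5],[0,0,0],20],[[0,-0.05,10],[0,0,0],20],[[0,-0.05,13],[0,0,0],20],[[0,-0.05,14.2],[0,0,0],20],[[0,-0.05,14.6],[0,0,0],20],[[0,-0.05,14.75],[0,0,0],20],[[0,-0.05,14.9],[0,0,0],20],[[0,-0.05,14.9],[0,0,0],20]])

```text
time_s: 12.35
eef_pos: [469.7, -74.0, 25.3]
ee_rot: [0.001, -0.122, 0.993, -0.0]
force: [0.7, 0.1, -4.2]
grip_width: 0.387
grip_force: 73.1
```

Nearly down; I'll lower slightly, release, lift and move to the yellow hover.

Emit:
step_arm(increments=[[[0,0,0.15],[0,0,0],20],[[0,0,0.15],[0,0,0],20],[[0,0,0.15],[0,0,0],50],[[0,0,0.15],[0,0,0],60],[[0,0,0.15],[0,0,0],65],[[0,0,-4],[0,0,0],65],[[0,0,-10],[0,0,0],65],[[0,0,-16],[0,0,0],65]])

```text
time_s: 13.35
eef_pos: [468.9, -73.7, 186.5]
ee_rot: [-0.0, -0.122, 0.993, 0.0]
force: [0.3, -0.3, -0.6]
grip_width: 0.651
grip_force: 0.0
```

```bash
python3 - <<'E'
from h import *
plan(677,103,190,107)
E
```

```text
shift cm [-24.47  12.11  -0.35] turn z -3.0 | down tool-z tilt [-0.0003  0.0001] cur [468.9 -73.7 186.5] 104.0
```

Emit:
step_arm(increments=[[[-24.5,12.1,-0.3],[0,0,-3],65],[[-24.5,12.1,-0.3],[0,0,-3],65],[[-24.5,12.1,-0.3],[0,0,-3],65],[[-24.5,12.1,-0.3],[0,0,-3],65],[[-24.5,12.1,-0.3],[0,0,-3],65],[[-24.5,12.1,-0.3],[0,0,-3],65],[[-24.5,12.1,-0.3],[0,0,-3],65]])

```text
time_s: 14.22
eef_pos: [677.2, 102.3, 187.5]
ee_rot: [-0.0, -0.148, 0.989, -0.0]
force: [0.7, -0.8, 0.0]
grip_width: 0.647
grip_force: 0.0
```

```bash
python3 - <<'E'
from h import *
d=snap('wrist','w5'); s=ctrl.sense(); print(s['eef_pos'])
u,v=wproj(d,(687.5,105.7,60)).astype(int); print(u,v)
x0,y0=max(u-100,0),max(v-75,0); print(x0,y0); c=d['img'][y0:y0+150,x0:x0+200][:,:,::-1]; cv2.imwrite('pics/w5c.png',cv2.resize(c,None,fx=4,fy=4))
E
```

```text
[677.21149387 102.18147352 187.83003673]
318 240
218 165
```

View pics/w5c.png

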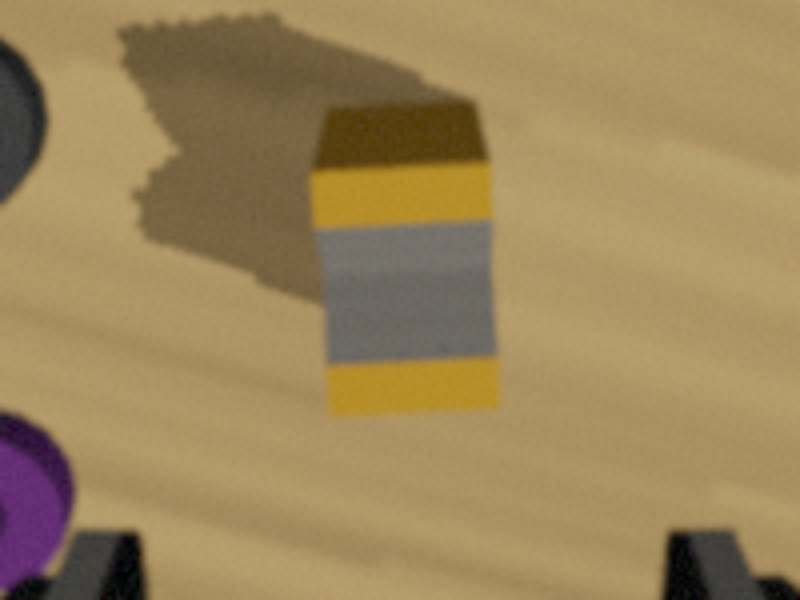

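```bash
python3 - <<'E'
from h import *
d=load('w5')
p=wquad(d,[(218+u/4,165+v/4) for u,v in[(312,170),(489,160),(498,407),(330,415)]],60)
plan(*p,20,109)
print(onz(load('top0'),301,116,18))
E
```

```text
[685.5 106.1] sides [33.3 50.4 33.4 50.2] heads [ 110.3   20.1  -70.1 -160.1]
shift cm [-0.91  0.14 16.78] turn z -2.0 | down tool-z tilt [-0.0002 -0.0001] cur [677.2 102.2 187.8] 107.0
[781.4133717   26.58372039  18.        ]
```

Emit:
step_arm(increments=[[[-0.9,0.15,5],[0,0,-3],65],[[-0.9,0.15,10],[0,0,-3],65],[[-0.9,0.15,14],[0,0,-3],65],[[-0.9,0.15,16.8],[0,0,-3],65],[[-0.9,0.15,16.8],[0,0,-3],65],[[-0.9,0.15,16.8],[0,0,-3],20],[[-0.9,0.15,16.8],[0,0,-3],20],[[-0.9,0.15,16.8],[0,0,-3],20]], squeeze=70)

```text
time_s: 15.28
eef_pos: [686.9, 106.6, 22.1]
ee_rot: [0.002, -0.174, 0.985, -0.0]
force: [-1.2, -0.9, 7.6]
grip_width: 0.387
grip_force: 71.5
```

Emit:
step_arm(increments=[[[0,0,0],[0,0,0],20],[[0,0,0],[0,0,0],20],[[0,0,0],[0,0,0],20],[[0,0,-4],[0,0,0],20],[[0,0,-9],[0,0,0],20],[[0,0,-14],[0,0,0],20],[[0,0,-16],[0,0,0],20],[[0,0,-16],[0,0,0],20]])

```text
time_s: 16.27
eef_pos: [686.0, 107.0, 180.9]
ee_rot: [0.001, -0.174, 0.985, -0.0]
force: [0.3, -0.6, -6.9]
grip_width: 0.385
grip_force: 71.9
```

```bash
python3 - <<'E'
from h import *
print(ctrl.sense()['grip_force'])
plan(427.6,91.3,175,104)
E
```

```text
71.87979474663734
shift cm [24.82  7.37  0.53] turn z 6.0 | down tool-z tilt [0.0021 0.    ] cur [686.  107.  180.9] 110.0
```

Emit:
step_arm(increments=[[[24.8,7.35,0.5],[0,0,6],20],[[24.8,7.35,0.5],[0,0,6],20],[[24.8,7.35,0.5],[0,0,6],20],[[24.8,7.35,0.5],[0,0,6],20],[[24.8,7.35,0.5],[0,0,6],20],[[24.8,7.35,0.5],[0,0,6],20],[[24.8,7.35,0.5],[0,0,6],20],[[24.8,7.35,0.5],[0,0,6],20]])

```text
time_s: 17.27
eef_pos: [428.3, 91.1, 174.4]
ee_rot: [-0.0, -0.122, 0.993, 0.0]
force: [0.3, -0.2, -6.0]
grip_width: 0.385
grip_force: 71.5
```

```bash
python3 - <<'E'
from h import *
plan(427.6,91.3,26,104)
E
```

```text
shift cm [ 0.06  0.03 14.84] turn z 0.0 | down tool-z tilt [-0.0003  0.    ] cur [428.3  91.1 174.4] 104.0
```

Emit:
step_arm(increments=[[[0.05,0.05,5],[0,0,0],20],[[0.05,0.05,10],[0,0,0],20],[[0.05,0.05,13],[0,0,0],20],[[0.05,0.05,14.2],[0,0,0],20],[[0.05,0.05,14.6],[0,0,0],20],[[0.05,0.05,14.75],[0,0,0],20],[[0.05,0.05,14.9],[0,0,0],20],[[0.05,0.05,14.9],[0,0,0],20]])

```text
time_s: 18.27
eef_pos: [427.3, 91.5, 26.1]
ee_rot: [0.0, -0.122, 0.993, -0.0]
force: [0.2, 0.6, -5.3]
grip_width: 0.389
grip_force: 71.5
```

Emit:
step_arm(increments=[[[0,0,0.1],[0,0,0],20],[[0,0,0.1],[0,0,0],20],[[0,0,0.1],[0,0,0],50],[[0,0,0.1],[0,0,0],60],[[0,0,0.1],[0,0,0],65],[[0,0,-4],[0,0,0],65],[[0,0,-10],[0,0,0],65],[[0,0,-16],[0,0,0],65]])

```text
time_s: 19.27
eef_pos: [426.7, 91.5, 187.5]
ee_rot: [-0.0, -0.122, 0.993, 0.0]
force: [1.0, -0.0, -0.4]
grip_width: 0.644
grip_force: 0.0
```

```bash
python3 - <<'E'
from h import *
plan(693.5,-1,185,76)
plan(693.5,-1,185,0)
E
```

```text
shift cm [-23.65 -15.43   0.25] turn z 28.0 | down tool-z tilt [-0.0002  0.    ] cur [426.7  91.5 187.5] 104.0
shift cm [-23.65 -15.43   0.25] turn z 104.0 | down tool-z tilt [-0.0002  0.    ] cur [426.7  91.5 187.5] 104.0
```

Emit:
step_arm(increments=[[[-23.0,-15.4,0.2],[0,0,0],50],[[-23.0,-15.4,0.2],[0,0,0],50],[[-23.0,-15.4,0.2],[0,0,0],50],[[-23.0,-15.4,0.2],[0,0,0],50],[[-23.0,-15.4,0.2],[0,0,0],50],[[-23.0,-15.4,0.2],[0,0,0],50],[[-23.0,-15.4,0.2],[0,0,0],50],[[-23.0,-15.4,0.2],[0,0,0],50]])

```text
time_s: 20.27
eef_pos: [686.9, -1.7, 184.2]
ee_rot: [0.0, -0.122, 0.993, -0.0]
force: [0.2, 0.4, 0.3]
grip_width: 0.497
grip_force: 0.0
```

```bash
python3 - <<'E'
from h import *
d=snap('wrist','w6'); hsv=cv2.cvtColor(d['img'],cv2.COLOR_RGB2HSV)
red=(cv2.inRange(hsv,(0,150,60),(8,255,255))|cv2.inRange(hsv,(172,150,60),(180,255,255)))
n,l,st,c=cv2.connectedComponentsWithStats(red)
print(wproj(d,(694,-1,91)))
for k in range(1,n):
    if st[k,4]>30: print(st[k],np.round(c[k],1),np.round(wz(d,*c[k],92),1))
cv2.imwrite('pics/w6c.png',d['img'][150:400,160:480,::-1])
E
```

```text
[316.85796992 251.41019989]
[335 123  28  27 592] [348.4 135.9] [ 6.136e+02 -5.000e-01  9.200e+01]
[305 238  26  28 541] [317.6 251.6] [ 6.936e+02 -6.000e-01  9.200e+01]
[313 351  22  23 385] [323.4 362.5] [784.2  26.7  92. ]
```

View pics/w6c.png

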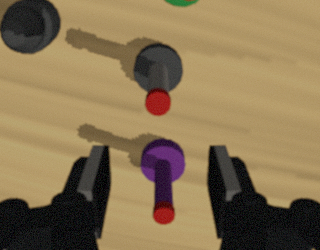

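```bash
python3 - <<'E'
from h import *
plan(693.4,-0.7,42,104)
E
```

```text
shift cm [-0.64 -0.05 14.23] turn z 0.0 | down tool-z tilt [ 0.0005 -0.0001] cur [687.   -1.8 184.3] 104.0
```

Emit:
step_arm(increments=[[[-0.65,-0.05,0],[0,0,0],50],[[-0.65,-0.05,5],[0,0,0],50],[[-0.65,-0.05,10],[0,0,0],50],[[-0.65,-0.05,14.2],[0,0,0],50],[[-0.65,-0.05,14.2],[0,0,0],50],[[-0.65,-0.05,14.2],[0,0,0],5],[[-0.65,-0.05,14.2],[0,0,0],5],[[-0.65,-0.05,14.2],[0,0,0],5]], squeeze=60)

```text
time_s: 21.32
eef_pos: [695.1, -1.1, 44.4]
ee_rot: [0.002, -0.122, 0.993, -0.001]
force: [0.2, 1.1, 7.5]
grip_width: 0.17
grip_force: 58.4
```

Emit:
step_arm(increments=[[[0,0,0],[0,0,0],5],[[0,0,0],[0,0,0],5],[[0,0,0],[0,0,0],5],[[0,0,-4],[0,0,0],5],[[0,0,-9],[0,0,0],5],[[0,0,-12],[0,0,0],5],[[0,0,-12],[0,0,0],5]])

```text
time_s: 22.2
eef_pos: [694.6, -1.3, 164.0]
ee_rot: [0.002, -0.122, 0.993, -0.001]
force: [-0.5, 0.2, -7.0]
grip_width: 0.17
grip_force: 59.6
```

```bash
python3 - <<'E'
from h import *
B=np.array([468.8,-73.6]); a=np.radians(14); T=B+72*np.array([np.cos(a),np.sin(a)]); print(T)
plan(*T,165,104)
E
```

```text
[538.66129229 -56.18162352]
shift cm [16.46 -1.55 -0.16] turn z 0.0 | down tool-z tilt [ 0.0044 -0.0009] cur [694.6  -1.3 164. ] 104.0
```

Emit:
step_arm(increments=[[[16.45,-1.55,-0.5],[0,0,0],5],[[16.45,-1.55,-0.5],[0,0,0],5],[[16.45,-1.55,-0.5],[0,0,0],5],[[16.45,-1.55,-0.5],[0,0,0],5],[[16.45,-1.55,-0.5],[0,0,0],5],[[16.45,-1.55,-0.5],[0,0,0],5]])

```text
time_s: 22.95
eef_pos: [538.4, -55.7, 165.9]
ee_rot: [-0.0, -0.122, 0.993, 0.0]
force: [0.7, -0.0, -5.9]
grip_width: 0.168
grip_force: 59.2
```

```bash
python3 - <<'E'
from h import *
snap('wrist','w7');snap('top','t7')
plan(538.7,-56.2,46,104)
E
```

```text
shift cm [-0.03 -0.06 12.01] turn z 0.0 | down tool-z tilt [-0.0006  0.0002] cur [538.3 -55.7 166.1] 104.0
```

Emit:
step_arm(increments=[[[0,-0.05,5],[0,0,0],5],[[0,-0.05,9],[0,0,0],5],[[0,-0.05,11],[0,0,0],5],[[0,-0.05,11.7],[0,0,0],5],[[0,-0.05,12],[0,0,0],5],[[0,-0.05,12.15],[0,0,0],5],[[0,-0.05,12.15],[0,0,0],5]])

```text
time_s: 23.92
eef_pos: [538.4, -56.6, 45.7]
ee_rot: [0.0, -0.122, 0.993, -0.0]
force: [-0.0, -0.4, -5.7]
grip_width: 0.171
grip_force: 59.0
```

Emit:
step_arm(increments=[[[0,0,0.1],[0,0,0],5],[[0,0,0.2],[0,0,0],5],[[0,0,0.2],[0,0,0],5],[[0,0,0.2],[0,0,0],5]])

```text
time_s: 24.42
eef_pos: [538.5, -56.6, 44.4]
ee_rot: [0.001, -0.122, 0.993, -0.0]
force: [-3.7, -0.2, 6.7]
grip_width: 0.168
grip_force: 60.7
```

On the bench. Release, lift, then hover by the shaft.

Emit:
step_arm(increments=[[[0,0,0],[0,0,0],30],[[0,0,0],[0,0,0],45],[[0,0,0],[0,0,0],50],[[0,0,-5],[0,0,0],50],[[0,0,-10],[0,0,0],50],[[0,0,-15],[0,0,0],50]])

```text
time_s: 25.18
eef_pos: [538.0, -56.5, 194.8]
ee_rot: [0.0, -0.122, 0.993, -0.0]
force: [0.4, 0.9, -1.2]
grip_width: 0.5
grip_force: 0.0
```

```bash
python3 - <<'E'
from h import *
d=snap('top','t8'); hsv=cv2.cvtColor(d['img'],cv2.COLOR_RGB2HSV)
plan(517,-320,190,96)
c=d['img'][150:330,270:530][:,:,::-1]; cv2.imwrite('pics/t8c.png',cv2.resize(c,None,fx=3,fy=3,interpolation=cv2.INTER_CUBIC))
E
```

```text
shift cm [  8.64 -24.93   1.23] turn z 188.0 | down tool-z tilt [ 0.0103 -0.0035] cur [540.3 -57.1 201.6] 104.0
```

View pics/t8c.png

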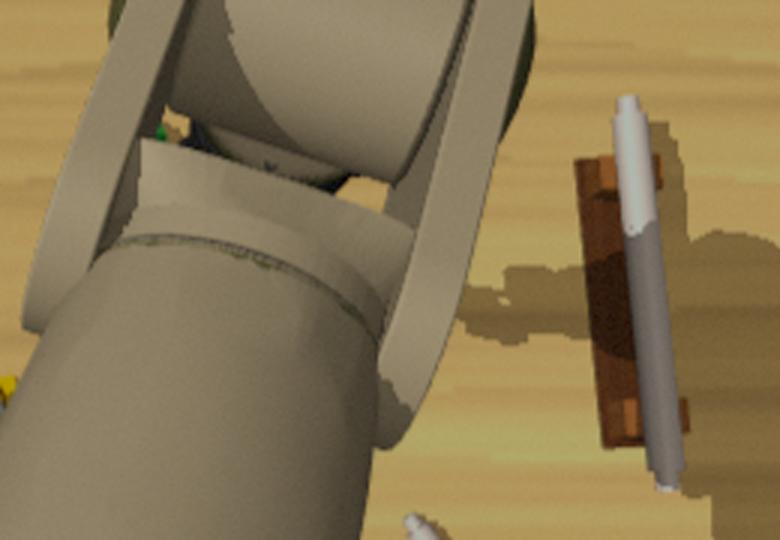

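Emit:
step_arm(increments=[[[8.6,-24.9,0],[0,0,9],55],[[8.6,-24.9,0],[0,0,9],55],[[8.6,-24.9,0],[0,0,9],55],[[8.6,-24.9,0],[0,0,9],55],[[8.6,-24.9,0],[0,0,9],55],[[8.6,-24.9,0],[0,0,9],55],[[8.6,-24.9,0],[0,0,9],55]])

```text
time_s: 26.1
eef_pos: [515.3, -317.4, 193.2]
ee_rot: [0.0, -0.044, 0.999, 0.0]
force: [-0.0, -0.4, 0.2]
grip_width: 0.549
grip_force: 0.0
```

```bash
python3 - <<'E'
from h import *
d=snap('wrist','w9'); t=snap('top','t9'); print(ctrl.sense()['eef_pos'])
hsv=cv2.cvtColor(d['img'],cv2.COLOR_RGB2HSV)
print(wproj(d,(517,-320,40)))
for k in(-100,-50,0,50,100): print(k,hsv[tuple(wproj(d,(517+k,-320+k*.07,46)).astype(int)[::-1])])
cv2.imwrite('pics/w9.png',d['img'][:,:,::-1])
E
```

```text
[ 515.40025767 -317.48906885  193.41509868]
[315.23828013 219.13377889]
-100 [ 15  24 167]
-50 [ 16  22 172]
0 [ 19  16 175]
50 [ 23  13 179]
100 [ 30  10 175]
```

View pics/w9.png

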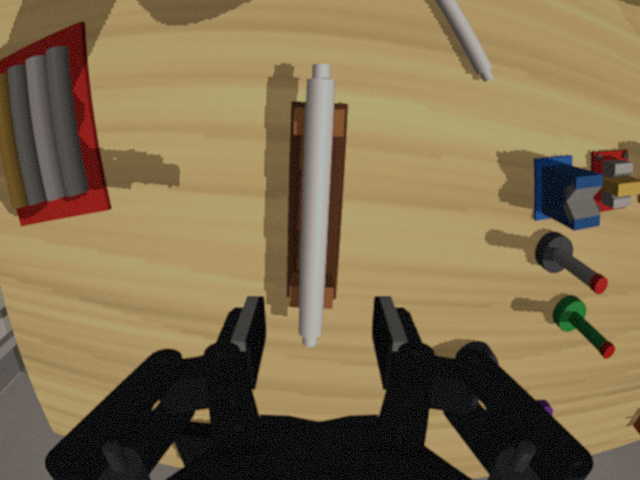

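```bash
python3 - <<'E'
from h import *
d=load('w9'); hsv=cv2.cvtColor(d['img'],cv2.COLOR_RGB2HSV)
m=(hsv[:,:,1]<60)&(hsv[:,:,2]>110)
r=wrect(d,m,41,(280,50,350,360))
plan(*np.array(r[0]),26,95)
t=load('t9'); hs=cv2.cvtColor(t['img'],cv2.COLOR_RGB2HSV); mm=(hs[:,:,1]<50)&(hs[:,:,2]>90); print(mm[170:325,455:515].sum())
# end points
print(wz(d,321,66,40),wz(d,310,345,40))
E
```

```text
n 6358 ctr [ 516.7 -319.6] sides [20.4, 253.8] heads [-87.5, 2.5]
shift cm [-0.11 -0.22 16.74] turn z 180.1 | down tool-z tilt [0.0002 0.    ] cur [ 515.4 -317.5  193.4] 95.1
1154
[ 392.38945162 -326.43119358   40.        ] [ 642.93308175 -314.32234107   40.        ]
```

Emit:
step_arm(increments=[[[-0.15,-0.2,0],[0,0,2.5],55],[[-0.15,-0.2,6],[0,0,2.5],55],[[-0.15,-0.2,11],[0,0,2.5],55],[[-0.15,-0.2,15],[0,0,2.5],55],[[-0.15,-0.2,16.9],[0,0,2.5],55],[[-0.15,-0.2,16.9],[0,0,2.5],55],[[-0.15,-0.2,16.9],[0,0,2.5],10],[[-0.15,-0.2,16.9],[0,0,2.5],10]], squeeze=45)

```text
time_s: 27.2
eef_pos: [517.4, -320.9, 26.1]
ee_rot: [0.001, -0.022, 1.0, -0.001]
force: [-0.5, 3.5, 4.3]
grip_width: 0.242
grip_force: 43.8
```

Emit:
step_arm(increments=[[[0,0,0],[0,0,0],10],[[0,0,0],[0,0,0],10],[[0,0,0],[0,0,0],10],[[0,0,0],[0,0,0],10]])

```text
time_s: 27.7
eef_pos: [517.4, -320.9, 26.1]
ee_rot: [0.001, -0.022, 1.0, -0.001]
force: [-1.4, 4.3, 4.9]
grip_width: 0.241
grip_force: 43.9
```

Emit:
step_arm(increments=[[[0,0,-1],[0,0,0],10],[[0,0,-3],[0,0,0],10],[[0,0,-6],[0,0,0],10],[[0,0,-9],[0,0,0],10],[[0,0,-12],[0,0,0],10],[[0,0,-14],[0,0,0],10],[[0,0,-14],[0,0,0],10]])

```text
time_s: 28.58
eef_pos: [517.0, -321.2, 166.1]
ee_rot: [0.001, -0.022, 1.0, -0.001]
force: [0.3, -0.1, -3.6]
grip_width: 0.239
grip_force: 44.4
```

```bash
python3 - <<'E'
from h import *
s=ctrl.sense();print(s['grip_force'],s['grip_width'])
plan(448.6,8.9,170,14)
E
```

```text
44.407058358192444 0.23888628496091235
shift cm [ 5.39 33.28 -0.49] turn z 78.5 | down tool-z tilt [ 0.0025 -0.0025] cur [ 517.  -321.2  166.1] 92.5
```

Emit:
step_arm(increments=[[[0.3,1.8,0],[0,0,4],10],[[0.9,5.2,0],[0,0,11],10],[[1.5,9.2,0],[0,0,19],10],[[2.1,13.2,0],[0,0,27],10],[[2.7,17.2,0],[0,0,36],10],[[3.4,21.2,0],[0,0,45],10],[[4.1,25.2,0],[0,0,54],10],[[4.7,28.8,0],[0,0,62],10]])

```text
time_s: 29.58
eef_pos: [456.1, -33.6, 163.4]
ee_rot: [-0.001, 0.498, 0.867, -0.0]
force: [0.4, 0.4, -3.3]
grip_width: 0.238
grip_force: 44.5
```

```bash
python3 - <<'E'
from h import *
plan(448.6,8.9,165,14)
E
```

```text
shift cm [ 4.05  1.5  -0.15] turn z 16.2 | down tool-z tilt [-0.0013  0.0004] cur [456.1 -33.6 163.4] 30.2
```

Emit:
step_arm(increments=[[[2,0.7,0],[0,0,8],10],[[3.5,1.3,0],[0,0,13],10],[[4.05,1.5,0],[0,0,16.2],10],[[4.05,1.5,0],[0,0,16.2],10],[[4.05,1.5,0],[0,0,16.2],10]])

```text
time_s: 30.2
eef_pos: [449.3, 7.2, 163.8]
ee_rot: [-0.0, 0.613, 0.79, -0.0]
force: [-0.2, 0.5, -3.2]
grip_width: 0.236
grip_force: 44.5
```

```bash
python3 - <<'E'
from h import *
d=snap('wrist','w10'); t=snap('top'); sc=snap('scene')
plan(448.6,8.9,70,14)
# shaft mid measured in wrist view, axis z~178
im=d['img']; a=cv2.resize(im[60:480,60:580][:,:,::-1],None,fx=.75,fy=.75); s=cv2.resize(sc['img'][170:380,200:440][:,:,::-1],None,fx=1.5,fy=1.5)
H=max(a.shape[0],s.shape[0]); P=np.zeros((H,a.shape[1]+s.shape[1],3),np.uint8); P[:a.shape[0],:a.shape[1]]=a; P[:s.shape[0],a.shape[1]:]=s; cv2.imwrite('pics/w10.png',P); print(P.shape)
E
```

```text
shift cm [ 0.19 -0.03  9.4 ] turn z 0.3 | down tool-z tilt [-0.0003  0.    ] cur [449.4   7.2 164. ] 14.3
(315, 750, 3)
```

View pics/w10.png

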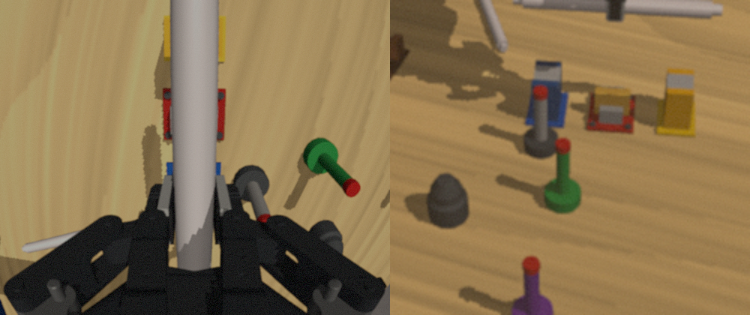

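The scene half shows the spacer seated at about (613,98), both V-blocks on their plates, the post standing behind the blue block (541,120), and the shaft held level. Lowering the shaft now.

Emit:
step_arm(increments=[[[0.2,0,2],[0,0,0.3],10],[[0.2,0,5],[0,0,0.3],10],[[0.2,0,8],[0,0,0.3],10],[[0.2,0,9.6],[0,0,0.3],10],[[0.2,0,10.3],[0,0,0.3],10],[[0.2,0,10.7],[0,0,0.3],10],[[0.2,0,10.9],[0,0,0.3],10],[[0.2,0,10.9],[0,0,0.3],10]])

```text
time_s: 31.35
eef_pos: [449.1, 9.3, 55.5]
ee_rot: [0.0, 0.616, 0.788, 0.0]
force: [1.1, -0.7, -2.6]
grip_width: 0.237
grip_force: 44.4
```

Emit:
step_arm(increments=[[[0,0,0.1],[0,0,0],10],[[0,0,0.2],[0,0,0],10],[[0,0,0.3],[0,0,0],10],[[0,0,0.3],[0,0,0],10]])

```text
time_s: 31.85
eef_pos: [448.9, 9.3, 52.5]
ee_rot: [-0.0, 0.616, 0.788, -0.0]
force: [-3.1, 0.0, 4.5]
grip_width: 0.237
grip_force: 45.2
```

Emit:
step_arm(increments=[[[0,0,0],[0,0,0],26],[[0,0,0],[0,0,0],30],[[0,0,0],[0,0,0],38],[[0,0,0],[0,0,0],48],[[0,0,0],[0,0,0],55],[[0,0,0],[0,0,0],55]], squeeze=20)

```text
time_s: 32.6
eef_pos: [449.0, 9.4, 52.2]
ee_rot: [0.0, 0.616, 0.788, 0.0]
force: [0.9, 0.4, 0.1]
grip_width: 0.549
grip_force: 0.0
```

Emit:
step_arm(increments=[[[0,0,-1],[0,0,0],55],[[0,0,-4],[0,0,0],55],[[0,0,-9],[0,0,0],55],[[0,0,-15],[0,0,0],55],[[0,0,-20],[0,0,0],55],[[0,0,-20],[0,0,0],55]])

```text
time_s: 33.35
eef_pos: [450.1, 9.2, 256.1]
ee_rot: [0.004, 0.616, 0.788, 0.002]
force: [0.7, -0.5, -1.1]
grip_width: 0.552
grip_force: 0.0
```

```bash
python3 - <<'E'
from h import *
plan(300,250,250,60)
E
```

```text
shift cm [27.   -8.73  0.45] turn z -46.0 | down tool-z tilt [ 0.0076 -0.0018] cur [450.1   9.2 256.1] 14.0
```

Moving aside for a final check.

Emit:
step_arm(increments=[[[27,-8.7,0],[0,0,-46],55],[[27,-8.7,0],[0,0,-46],55],[[27,-8.7,0],[0,0,-46],55],[[27,-8.7,0],[0,0,-46],55],[[27,-8.7,0],[0,0,-46],55],[[27,-8.7,0],[0,0,-46],55],[[27,-8.7,0],[0,0,-46],55],[[27,-8.7,0],[0,0,-46],55]])

```text
time_s: 34.35
eef_pos: [299.6, 249.6, 252.0]
ee_rot: [-0.0, 0.26, 0.966, -0.0]
force: [0.8, 0.2, -0.3]
grip_width: 0.551
grip_force: 0.0
```

```bash
python3 - <<'E'
from h import *
t=snap('top','t11'); s=snap('scene','s11')
hs=cv2.cvtColor(t['img'],cv2.COLOR_RGB2HSV); m=((hs[:,:,1]<50)&(hs[:,:,2]>110)).astype(np.uint8)
u,v=proj(t,(448.6,8.9,66)); print(u,v)
mm=np.zeros_like(m); mm[int(v)-50:int(v)+50,int(u)-90:int(u)+90]=m[int(v)-50:int(v)+50,int(u)-90:int(u)+90]
n,l,st,_=cv2.connectedComponentsWithStats(mm); k=1+st[1:,4].argmax(); ys,xs=np.nonzero(l==k)
P=np.array([onz(t,a,b,66)[:2] for a,b in zip(xs,ys)],np.float32); r=cv2.minAreaRect(P); print(r)
a=np.radians(14); f=P.mean(0)-[448.6,8.9]; print('shaft in fixture',f@[np.cos(a),np.sin(a)],f@[-np.sin(a),np.cos(a)])
red=cv2.inRange(hs,(0,150,60),(8,255,255))|cv2.inRange(hs,(172,150,60),(180,255,255)); n,l,st,c=cv2.connectedComponentsWithStats(red)
for k in range(1,n):
    if 20<st[k,4]<200: q=onz(t,*c[k],93)[:2]; g=q-[468.8,-73.6]; print('cap',np.round(q,1),'in seat_blue',g@[np.cos(a),np.sin(a)],g@[-np.sin(a),np.cos(a)])
A=cv2.resize(t['img'][130:320,240:400][:,:,::-1],None,fx=2.4,fy=2.4,interpolation=2); B=cv2.resize(s['img'][190:380,230:430][:,:,::-1],None,fx=2,fy=2.4,interpolation=2); cv2.imwrite('pics/f.png',np.hstack([A,B]))
E
```

```text
309.13060198768767 280.88681161505093
((453.2648620605469, 11.670768737792969), (28.26363182067871, 248.5413818359375), 14.548951148986816)
shaft in fixture 1.4933298849681127 2.44240910317687
cap [785.9  27.4] in seat_blue 332.10357553214084 21.251086553405568
cap [ 6.148e+02 -4.000e-01] in seat_blue 159.34119733446948 35.72573451056961
cap [538.2 -56.4] in seat_blue 71.55650510776776 -0.06526973197380372
cap [490.7 348. ] in seat_blue 123.2729218743663 403.79289081780354
cap [465.5  16.1] in seat_blue 18.5052372074453 87.8496202087232
```

View pics/f.png

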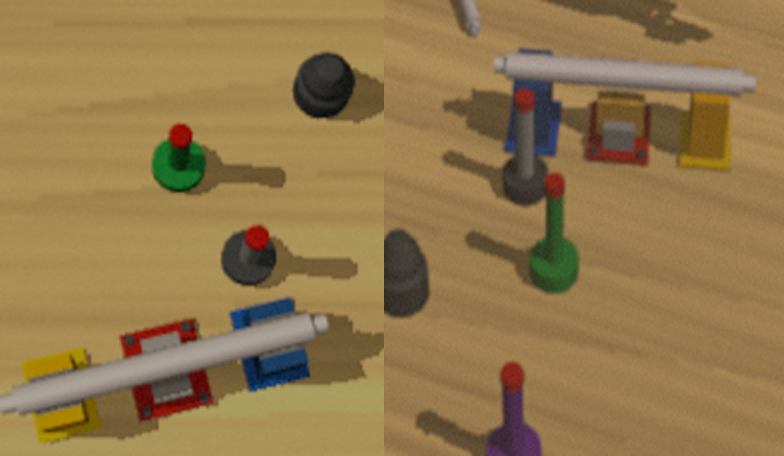

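The shaft lies in both grooves, offset about 1.5 mm and 2.4 mm from the fixture and within about 0.6° of its line. The post is 72 mm behind the blue plate centre and upright, and the spacer is seated. Handing in.

```bash
python3 - <<'E'
from h import *
print(ctrl.finish_job())
E
```

```text
the job is handed in; nothing more can be done
None
```

The job was handed in after about 34 s of robot time; the hand-in call gave no verdict, but the last images show the spacer seated, both V-blocks on their own-colour plates, the shaft in both grooves, the indicator post 72 mm behind the blue plate centre, and the chuck and bottle apparently where they started.

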